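# Slide a copper strap over the slab edge and set it on the brazing stand

## Task

Set the thin copper strap up for brazing: press lightly on it and slide it flat across the steel slab towards the robot until its near end sticks out well over the slab's front edge, then pick it up by that end. Lay it flat across both firebrick strips of the stand, centred and square to them, and let go. Do not let the strap fall off, do not press hard on the slab, and leave everything else where it is.

Things in the scene. Friction and masses are not known exactly. Their poses are not given: they have to be found in the camera images.
- slab: Dark steel bench slab, fixed, 260 x 260 mm, top 60 mm above its origin (centre of the underside, on the bench): a 30 mm top plate on ribs set back from the edges. Its front edge, towards the robot, is x = -130 mm in its frame (yaw within 0.25 rad); the space before it is free. Smooth and oiled: friction of the strap on it about 0.3, much less than of finger pads on the strap.
- strap: Flat copper strap, loose, 160 mm long (x), 60 wide (y), 3 thick, 0.18 to 0.33 kg, balanced at its middle. Origin: centre of its underside. Starts flat on the slab inside all edges, its -x end towards the slab's front edge (within 0.25 rad of square to it). Too thin to grip well while it lies on the slab; pressed with about 10 N it follows a smooth slide.
- strap_end (a point): Middle of the strap's -x end face, the end nearer the slab's front edge: 80 mm from the strap's middle, at half its thickness.
- stand: Brazing stand, fixed: 90 x 110 x 8 mm steel base with two pale firebrick strips, each 16 mm thick (x) and 110 mm long (y), centre lines at x = -28 and +28 mm, tops 50 mm above the origin (centre of the underside, on the bench). The strap goes along the stand's x, over both strips; its ends then stick out 44 mm. Free space around it.
- v_block: Bystander: steel V-block, 50 x 40 x 40 mm, loose, on the slab near its back corner on the +y side. Origin: centre of the underside.
- flux_tin: Bystander: small steel tin, 42 mm across, 45 mm high, loose, on the slab near its -y side. Origin: centre of the underside.
- wrench: Bystander: steel wrench lying on the bench in front of the robot, along the world's y, under 20 mm high. Origin: middle of the underside.
- hammer: Bystander: hammer lying on the left of the bench. Origin: middle of the underside.
- elbow: Bystander: bent piece of 28 mm copper pipe lying on the right of the bench, legs about 100 mm. Origin: start of one leg, on the bench.
- rivet_jar: Bystander: jar, 70 mm across, 100 mm high, far right. Origin: centre of the underside.
- mug: Bystander: white mug, 80 mm across, 90 mm high, far left. Origin: centre of the underside.
Not all that is in view belongs to the job. There is more than one size of the strap; the one meant has the size given above. What is shaped like the stand but turquoise is not meant.

How it is judged:
By the outcome, as a careful person would: the job done as asked, in the order asked, and still so for the second after the job is handed in, with the robot touching nothing.
It also fails if it takes over 64 s, if anything falls off the work surface, if the arm or the gripper's body presses on something with over 40 N, if the wrist force passes 120 N, or if a joint passes its speed limit or range.

## Robot

A 6-joint arm with a two-finger parallel gripper is mounted at the origin on the work surface. World frame = base frame: x ahead of the robot, y to its left, z up, the work surface at z = 0. Lengths are in m, angles in degrees, forces in N, time in s.
With the tool pointing down it reaches from about 0.4 to 0.825 m from the base axis. Payload 7 kg.
Tool frame: the origin (TCP) lies midway between the tips of the shut fingers; the grasp point (between the pads) lies 19 mm behind it; z points along the fingers, y is the direction in which the jaws open and shut (so a half turn about z gives the same grasp; the last joint's range is limited). The gripper opens to 88 mm and grips with 3 to 60 N. Pads are 19 mm wide; open, the fingers measure 130 mm over their backs; the gripper's body (78 mm by 193 mm) begins 47 mm behind the grasp point.
Start: joints at [-48.925, 20.546, 0.682, 0, -70.136, -16.507], TCP at [0.281, -0.614, 0.227] pointing down, gripper open.
Joint ranges: [-176.03, 176.03], [-82.01, 121.73], [-58.28, 71.71], [-173.87, 95.51], [-174.79, -0.11], [-173.66, 173.66]. Speed limits (degrees/s): [136.94, 136.94, 172.46, 180, 180, 180].

## Interface

Orientations are given as [roll, pitch, yaw] about the fixed x, y, z axes, in that order (R = Rz(yaw) Ry(pitch) Rx(roll)).
In Python, from plant import sensors, cams, job gives the robot as it stands.
- The arm moves only by the tool move_arm, never from a script. Its argument "commands" is a list of rows, each a list of 7 numbers: the finger opening in cm, from 0 to 8.76, then the shift along the tool's x, y, z in cm, then the turn, a rotation vector about the tool's x, y, z in rad. In form: [[hand, x, y, z, wx, wy, wz], ...]. A call has exactly 8 rows; each row is the pose to reach, as a shift and turn from the pose commanded when the call began, along the tool's axes at that moment; what a row does not reach only later rows make up. A row lasts 1/8 s, in which the tool goes at most 62.5 mm and 10.7 degrees, less where a joint would pass 70% of its speed; a pose out of reach is approached as far as the arm can. A call with a gripper value outside its range is refused whole. The fingers move at their own pace and stop on an object; the grip force is fixed at half the most. Time passes only in rows, so rows that repeat a pose let the fingers close, or fill a call up. It gives the time, the measured TCP pose, the force and the opening at its end, in the units of the state.
- sensors.get_obs(): the state, without advancing time (a new reading comes with each control period).
- cams.snapshot(name): name is "scene" or "top" or "wrist"; returns a dict with "frame" (384x512x3 uint8, red, green, blue), "camera_matrix" (3x3 intrinsics, pixels), "dist_coeffs" ([k1, k2, p1, p2, k3] as OpenCV has them; the pictures are not rectified), "R" (3x3) and "t" (3): a world point X has camera coordinates R X + t. Camera axes: x right, y down, z forward; pixel columns grow to the right and rows downward; lengths in m; the calibration is good to about 2 mm. A picture is of the moment at which its call begins. There is no depth.
- job.close_job(): hands the job in, once; it reports no verdict.
The state is a dict: "clock": time; "joint_pos": joint angles; "qvel": joint speeds; "tau": joint torques, N m; "tool_pos": TCP position; "orientation": TCP orientation; "force": force on the tool from outside, world axes, zero at the start; "moment": the same for the moment, N m; "opening": finger opening in m.
Only numpy, scipy, OpenCV 4.12 (cv2) and the standard library are available. Lean on these libraries where they do the work, as an engineer would, in place of code of your own. Each camera call takes 0.05 s, during which the arm holds its last target.

## Working session

There is one attempt and no reset: what is moved stays moved. The work goes in short steps, Python scripts to look and compute and a tool call to move; the robot and the scene stay as the last step left them, time stands still between calls to the robot, and variables do not carry over. Pictures are saved under pics/ and viewed, and the job is handed in when it is done.

Besides the shell and the picture viewer there is one more tool, called after "Request:" as name(argument=value, ...), one argument or row to a line, values as JSON. move_arm: Moves the arm, as the interface text tells. Its arguments: {"type":"object","properties":{"commands":{"type":"array"}},"required":["commands"]}

```bash
ls; mkdir -p pics
python3 - <<'E'
from plant import sensors,cams,job
import cv2
for n in ["scene","top","wrist"]:
    s=cams.snapshot(n)
    cv2.imwrite(f"pics/{n}0.png",cv2.cvtColor(s["frame"],cv2.COLOR_RGB2BGR))
    print(n,s["camera_matrix"],s["dist_coeffs"],s["R"],s["t"])
print(sensors.get_obs())
E
```

```text
pics
scene [[474.0588186    0.         257.21433453]
 [  0.         474.0588186  191.36524334]
 [  0.           0.           1.        ]] [-0.05178792  0.          0.          0.          0.        ] [[-0.47405661  0.88043176 -0.01049962]
 [ 0.75024943  0.39766268 -0.52819522]
 [-0.46086454 -0.25827177 -0.84905805]] [ 0.25929941 -0.3230186   1.78003807]
top [[400.90313037   0.         256.51837955]
 [  0.         400.90313037 191.31691397]
 [  0.           0.           1.        ]] [-0.10064261  0.          0.          0.          0.        ] [[-0.0173912  -0.99964698  0.0200866 ]
 [-0.99342278  0.01500194 -0.11351707]
 [ 0.11317566 -0.02192868 -0.99333298]] [-0.01968661  0.49549549  1.64201187]
wrist [[286.6801883    0.         259.64184388]
 [  0.         286.6801883  193.17516367]
 [  0.           0.           1.        ]] [-0.05446479  0.          0.          0.          0.        ] [[-0.41612857  0.90930473  0.00138597]
 [ 0.86806166  0.39679959  0.29836059]
 [ 0.27075074  0.12535947 -0.95445222]] [ 0.67394764 -0.03750341  0.39104526]
{'clock': 0.15, 'joint_pos': array([-4.89226332e+01,  2.05823963e+01,  6.45601196e-01, -1.33924186e-02,
       -7.01352861e+01, -1.65056465e+01]), 'qvel': array([-0.00873904, -0.03397608,  0.09996938,  0.03170377,  0.08751829,
        0.17826459]), 'tau': array([-7.42185439e-04, -5.83275211e+01,  2.93294424e+01,  7.00119495e+00,
        8.84495093e-03, -1.03366813e-04]), 'tool_pos': array([ 0.28049039, -0.61356079,  0.22583572]), 'orientation': array([ 1.79927312e+02, -8.40810858e-03, -1.55432833e+02]), 'force': array([-0.48542397,  0.94850951, -0.98461143]), 'moment': array([0.0151981 , 0.04084461, 0.00560249]), 'opening': 0.08773798467899611}
```

View pics/scene0.png

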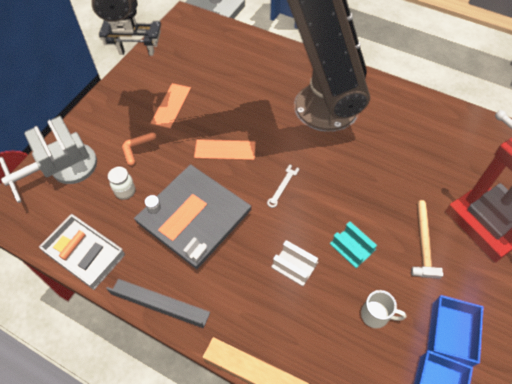

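View pics/top0.png

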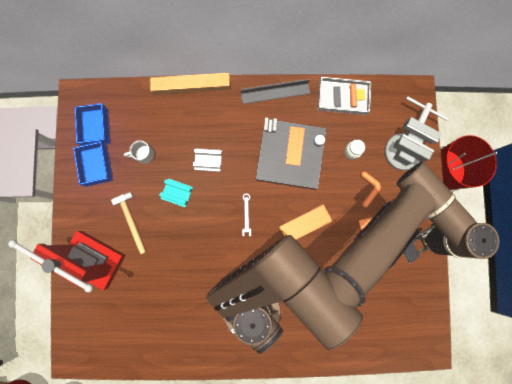

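View pics/wrist0.png

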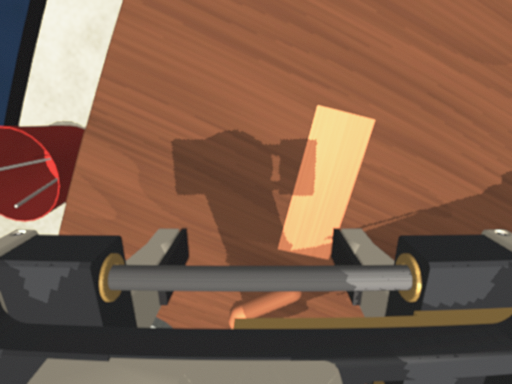

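The scene shows the slab at about (193,216), with the strap on it at (183,216), the white stand at (296,262), and a turquoise decoy at (354,244). In the top view the slab is at (292,153), the strap at (295,145) and the stand at (208,160). The other copper plates lie on the bench. I'll zoom in to pick corners.

```bash
cat > h.py <<'E'
import numpy as np,cv2
from plant import sensors,cams,job
def ray(s,px):
    p=cv2.undistortPoints(np.array(px,float).reshape(-1,1,2),s["camera_matrix"],np.array(s["dist_coeffs"]))[:,0]
    R=np.array(s["R"]);t=np.array(s["t"])
    d=np.c_[p,np.ones(len(p))]@R
    return -R.T@t,d
def onz(s,px,z):
    c,d=ray(s,px); return c+d*((z-c[2])/d[:,2])[:,None]
def proj(s,X):
    return cv2.projectPoints(np.array(X,float).reshape(-1,1,3),cv2.Rodrigues(np.array(s["R"]))[0],np.array(s["t"]),s["camera_matrix"],np.array(s["dist_coeffs"]))[0][:,0]
def crop(s,n,x0,y0,w,h,k):
    im=cv2.cvtColor(s["frame"],cv2.COLOR_RGB2BGR)[y0:y0+h,x0:x0+w]
    im=cv2.resize(im,None,fx=k,fy=k,interpolation=cv2.INTER_CUBIC)
    for i in range(0,w,10): cv2.putText(im,str(x0+i),(i*k,8),0,.3,(0,255,0)); cv2.line(im,(i*k,10),(i*k,14),(0,255,0))
    for i in range(0,h,10): cv2.putText(im,str(y0+i),(0,i*k+4),0,.3,(0,255,0))
    cv2.imwrite(f"pics/{n}.png",im)
E
python3 - <<'E'
from h import *
s=cams.snapshot("top"); crop(s,"topc",185,110,150,85,5)
f=s["frame"].astype(int)
hsv=cv2.cvtColor(s["frame"],cv2.COLOR_RGB2HSV)
print("strap hsv",hsv[145,295],"slab",hsv[165,275],"stand",hsv[157,205])
c=cams.snapshot("scene"); crop(c,"scenec",120,150,210,145,3)
hs=cv2.cvtColor(c["frame"],cv2.COLOR_RGB2HSV); print(hs[216,183],hs[216,150])
# strap mask
m=((hsv[...,0]<20)&(hsv[...,1]>120)&(hsv[...,2]>180)).astype(np.uint8); m[:, :265]=0;m[:,325:]=0;m[:120]=0;m[185:]=0
cnt=max(cv2.findContours(m,0,1)[0],key=cv2.contourArea)
r=cv2.minAreaRect(cnt);b=cv2.boxPoints(r)
print(r); P=onz(s,b,0.063);print(P,np.linalg.norm(np.diff(P,axis=0),axis=1))
E
```

```text
strap hsv [ 19 125 253] slab [ 18   8 156] stand [ 60   1 254]
[ 14 116 246] [ 15   7 139]
((295.39520263671875, 140.28602600097656), (13.94327163696289, 26.102331161499023), 7.594643592834473)
[[ 0.65177177 -0.15496492  0.063     ]
 [ 0.7618917  -0.17250375  0.063     ]
 [ 0.75346837 -0.23027524  0.063     ]
 [ 0.64334587 -0.21217192  0.063     ]] [0.11150789 0.05838234 0.11160061]
```

View pics/topc.png

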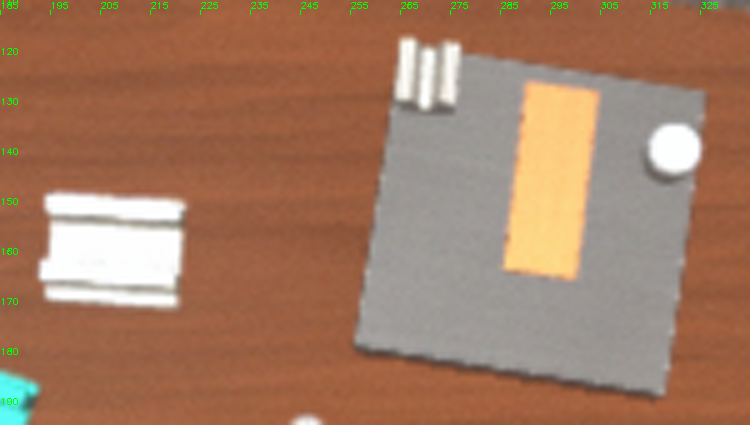

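View pics/scenec.png

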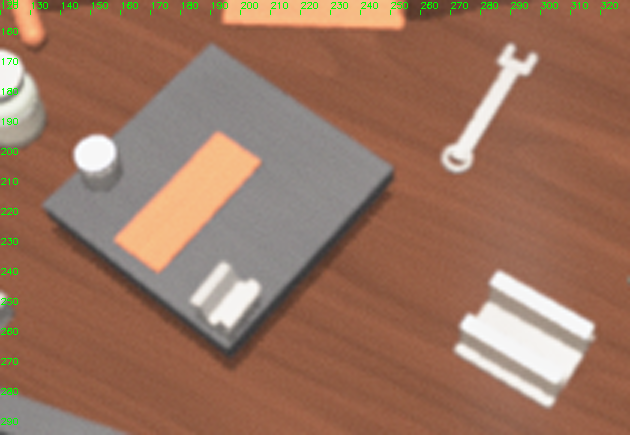

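```bash
cat > fit.py <<'E'
from h import *
from scipy.optimize import minimize
def box(cx,cy,z0,lx,ly,lz):
    return np.array([[cx+a*lx/2,cy+b*ly/2,z0+c*lz] for a in(-1,1) for b in(-1,1) for c in(0,1)])
OBJ={"stand":[box(0,0,0,.09,.11,.008),box(-.028,0,0,.016,.11,.05),box(.028,0,0,.016,.11,.05)],
 "strap":[box(0,0,0,.16,.06,.003)],"slabtop":[box(0,0,.03,.26,.26,.03)]}
def render(s,boxes,p,z,win,k=6):
    x0,y0,w,h=win; m=np.zeros((h*k,w*k),np.uint8); c,si=np.cos(p[2]),np.sin(p[2])
    R=np.array([[c,-si,0],[si,c,0],[0,0,1]])
    for b in boxes:
        q=proj(s,b@R.T+[p[0],p[1],z]); q=(q-[x0,y0]+.5)*k-.5
        hull=cv2.convexHull(q.astype(np.float32))
        cv2.fillConvexPoly(m,np.round(hull*16).astype(np.int32),255,shift=4)
    return cv2.resize(m,(w,h),interpolation=cv2.INTER_AREA)/255.
def fit(views,boxes,p0,z):
    # views: (snap,softmask full image,win)
    def cost(q):
        p=[q[0]/1000,q[1]/1000,q[2]/100]
        return sum(((render(s,boxes,p,z,w)-m[w[1]:w[1]+w[3],w[0]:w[0]+w[2]])**2).sum() for s,m,w in views)
    q0=np.array([p0[0]*1000,p0[1]*1000,p0[2]*100])
    best=None
    for d in (10,4):
        sim=np.array([q0,q0+[d,0,0],q0+[0,d,0],q0+[0,0,d]])
        r=minimize(cost,q0,method="Nelder-Mead",options=dict(initial_simplex=sim,xatol=.05,fatol=.01)); q0=r.x
    return [r.x[0]/1000,r.x[1]/1000,r.x[2]/100],r.fun
E
python3 - <<'E'
from fit import *
T=cams.snapshot("top");C=cams.snapshot("scene")
def soft(s,lo,hi,inv=False):
    hsv=cv2.cvtColor(s["frame"],cv2.COLOR_RGB2HSV).astype(float)
    return hsv
hT=soft(T,0,0);hC=soft(C,0,0)
print("wood",hT[160,235],hC[230,245])
# stand: sat low
for nm,h in(("T",hT),("C",hC)): pass
ms=lambda h,a,b:np.clip((a-h[...,1])/(a-b),0,1)
mT=ms(hT,110,20);mC=ms(hC,110,20)
wT=(187,140,42,40);wC=(262,230,70,65)
p0=[*onz(T,[[208,160]],.04)[0,:2],-.1]
for nm,v in(("both",[(T,mT,wT),(C,mC,wC)]),("top",[(T,mT,wT)]),("scene",[(C,mC,wC)])): print("stand",nm,fit(v,OBJ["stand"],p0,0))
# strap
st=lambda h:np.clip((h[...,1]-20)/(90.),0,1)
wT=(281,122,27,47);wC=(150,187,62,60)
sT,sC=st(hT),st(hC)
cx=onz(T,[[295,145]],.063)[0]
# limit windows to strap-only via mask of wood (hue low/val low)
for M,h in((sT,hT),(sC,hC)): M[h[...,2]<190]=0
for nm,v in(("both",[(T,sT,wT),(C,sC,wC)]),("top",[(T,sT,wT)]),("scene",[(C,sC,wC)])): print("strap",nm,fit(v,OBJ["strap"],[cx[0],cx[1],-.15],.06))
# slab top corners
px=np.array([[706,92],[664,396],[355,346]])
print("slab top corners",onz(T,(px+.5)/5-.5+[185,110],.06))
pc=np.array([[209,43],[392,170],[44,205],[228,350]])
print("slab scene corners (FR..)",onz(C,(pc+.5)/3-.5+[120,150],.06))
E
```

```text
wood [ 11. 146. 155.] [ 10. 137. 145.]
stand both ([np.float64(0.6354700039077252), np.float64(0.17656727624250765), np.float64(-0.08204346610465098)], np.float64(57.222033405954974))
stand top ([np.float64(0.6371211463460158), np.float64(0.17805894133286065), np.float64(-0.0830328628764445)], np.float64(8.839002520398136))
stand scene ([np.float64(0.6345998470570835), np.float64(0.17560950579916504), np.float64(-0.08976887418961024)], np.float64(34.14220556196335))
strap both ([np.float64(0.6792175125055213), np.float64(-0.19062706377128794), np.float64(-0.15447911574933662)], np.float64(38.84175103592635))
strap top ([np.float64(0.6806100499496286), np.float64(-0.18943916107468572), np.float64(-0.1518502700473942)], np.float64(7.886637618010168))
strap scene ([np.float64(0.6780351703551392), np.float64(-0.19126730394606375), np.float64(-0.1532484958315013)], np.float64(14.09408048186595))
slab top corners [[ 0.75481965 -0.32279521  0.06      ]
 [ 0.49814694 -0.27762073  0.06      ]
 [ 0.54324181 -0.02417019  0.06      ]]
slab scene corners (FR..) [[ 0.50030124 -0.28022097  0.06      ]
 [ 0.54759835 -0.02339838  0.06      ]
 [ 0.75313511 -0.3211721   0.06      ]
 [ 0.79940317 -0.06701628  0.06      ]]
```

```bash
cat > mv.py <<'E'
from h import *
from scipy.spatial.transform import Rotation as Ro
def to(p,yaw):
    o=sensors.get_obs(); R=Ro.from_euler("xyz",o["orientation"],degrees=True); G=Ro.from_euler("xyz",[180,0,yaw],degrees=True)
    d=R.inv().apply(np.array(p)-o["tool_pos"])*100; w=(R.inv()*G).as_rotvec()
    print("shift cm",d.round(2),"rot",w.round(4),"| now",o["tool_pos"].round(4),o["orientation"].round(2),"F",o["force"].round(2),"t",round(o["clock"],2))
E
python3 -c "
from mv import *
to([.694,-.193,.13],171.15)"
```

```text
shift cm [-55.1   21.08   9.64] rot [ 4.000e-04 -2.000e-04  5.832e-01] | now [ 0.2806 -0.6138  0.2263] [ 179.98   -0.   -155.43] F [ 0.24  0.01 -0.32] t 0.35
```

Request:
move_arm(
  commands=[
    [0,-5,1.9,0,0,0,0.05],
    [0,-10,3.8,0,0,0,0.11],
    [0,-15,5.7,0,0,0,0.17],
    [0,-20,7.6,0,0,0,0.23],
    [0,-25,9.5,0,0,0,0.29],
    [0,-30,11.4,0.5,0,0,0.36],
    [0,-35,13.3,1,0,0,0.42],
    [0,-40,15.3,2,0,0,0.48],
  ],
)

```text
clock: 1.35
tool_pos: [0.5822, -0.3071, 0.207]
orientation: [-180.0, 0.1, 177.0]
force: [0.7, -0.4, -0.3]
opening: 0.0134
```

```bash
python3 -c "
from mv import *
to([.694,-.193,.12],171.15)"
```

```text
shift cm [-10.55  11.99   8.71] rot [-0.0003  0.0013  0.1014] | now [ 0.5822 -0.3071  0.207 ] [-1.7998e+02  7.0000e-02  1.7696e+02] F [ 0.73 -0.36 -0.27] t 1.35
```

Request:
move_arm(
  commands=[
    [0,-2.1,2.4,1,0,0,0.02],
    [0,-4.2,4.8,2,0,0,0.04],
    [0,-6.3,7.2,4,0,0,0.06],
    [0,-8.4,9.6,6,0,0,0.08],
    [0,-9.5,11,7.5,0,0,0.1],
    [0,-10.5,12,8.7,0,0,0.102],
    [0,-10.6,12,8.7,0,0,0.102],
    [0,-10.6,12,8.7,0,0,0.102],
  ],
)

```text
clock: 2.35
tool_pos: [0.6928, -0.1946, 0.1202]
orientation: [-180.0, 0.0, 171.2]
force: [-0.0, -0.9, 0.6]
opening: 0.0002
```

```bash
python3 -c "
from mv import *
to([.694,-.193,.065],171.15)
s=cams.snapshot('wrist'); crop(s,'w1',0,0,512,384,1)
t=cams.snapshot('top'); crop(t,'t1',185,110,150,85,5)"
```

```text
shift cm [-0.09  0.17  5.52] rot [-0.0002  0.0006  0.0013] | now [ 0.6928 -0.1946  0.1202] [-1.7999e+02  3.0000e-02  1.7123e+02] F [-0.04 -0.85  0.59] t 2.35
```

View pics/w1.png

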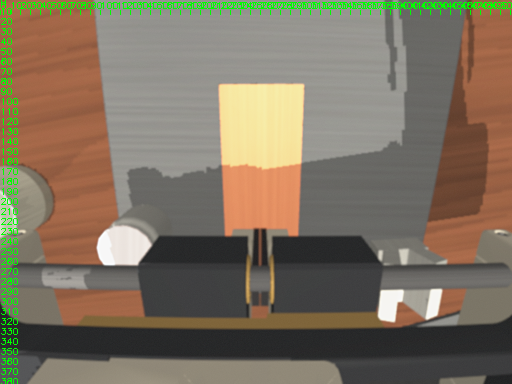

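The wrist view shows the strap's near end at row 84 (columns 219–304). The shut fingers are centred on it at column 260. Next I'll descend.

Request:
move_arm(
  commands=[
    [0,0,0.1,1.2,0,0,0],
    [0,-0.1,0.2,2.4,0,0,0],
    [0,-0.1,0.2,3.6,0,0,0],
    [0,-0.1,0.2,4.5,0,0,0],
    [0,-0.1,0.2,5,0,0,0],
    [0,-0.1,0.2,5.3,0,0,0],
    [0,-0.1,0.2,5.4,0,0,0],
    [0,-0.1,0.2,5.4,0,0,0],
  ],
)

```text
clock: 3.45
tool_pos: [0.6943, -0.1922, 0.0659]
orientation: [-180.0, 0.0, 171.2]
force: [0.6, 0.1, 0.1]
opening: 0.0002
```

```bash
python3 -c "
from mv import *
to([.694,-.193,.063],171.15)"
```

```text
shift cm [ 0.02 -0.08  0.29] rot [-0.      0.0005  0.0014] | now [ 0.6943 -0.1922  0.0659] [-1.8000e+02  3.0000e-02  1.7123e+02] F [0.58 0.09 0.05] t 3.45
```

Request:
move_arm(
  commands=[
    [0,0,0,0.1,0,0,0],
    [0,0,0,0.15,0,0,0],
    [0,0,0,0.2,0,0,0],
    [0,0,0,0.25,0,0,0],
    [0,0,0,0.3,0,0,0],
    [0,0,0,0.3,0,0,0],
    [0,0,0,0.3,0,0,0],
    [0,0,0,0.3,0,0,0],
  ],
)

```text
clock: 4.45
tool_pos: [0.6941, -0.1922, 0.0634]
orientation: [-180.0, 0.0, 171.2]
force: [-1.9, 1.1, 5.8]
opening: 0.0006
```

Request:
move_arm(
  commands=[
    [0,0,0,0.02,0,0,0],
    [0,0,0,0.04,0,0,0],
    [0,0,0,0.06,0,0,0],
    [0,0,0,0.06,0,0,0],
    [0,0,0,0.06,0,0,0],
    [0,0,0,0.06,0,0,0],
    [0,0,0,0.06,0,0,0],
    [0,0,0,0.06,0,0,0],
  ],
)

```text
clock: 5.45
tool_pos: [0.6943, -0.1922, 0.0633]
orientation: [-180.0, 0.0, 171.2]
force: [-3.7, 2.0, 7.9]
opening: 0.0005
```

Request:
move_arm(
  commands=[
    [0,0,0,0.03,0,0,0],
    [0,0,0,0.06,0,0,0],
    [0,0.2,0,0.06,0,0,0],
    [0,0.5,0,0.06,0,0,0],
    [0,0.9,0,0.06,0,0,0],
    [0,1.4,0,0.06,0,0,0],
    [0,1.9,0,0.06,0,0,0],
    [0,2.4,0,0.06,0,0,0],
  ],
)

```text
clock: 6.45
tool_pos: [0.6728, -0.1888, 0.0633]
orientation: [-180.0, 0.3, 171.3]
force: [3.5, -0.2, 5.1]
opening: 0.0
```

```bash
python3 -c "
from mv import *
to([.694,-.193,.063],171.15)
s=cams.snapshot('wrist'); crop(s,'w2',0,0,512,384,1)
"
```

```text
shift cm [-2.16 -0.09  0.05] rot [-0.0002  0.0054  0.0021] | now [ 0.6728 -0.1888  0.0633] [-179.99    0.31  171.27] F [ 3.53 -0.19  5.13] t 6.45
```

View pics/w2.png

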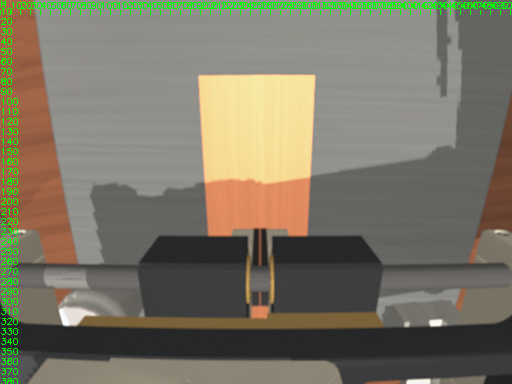

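The near end is now at row 74 (columns 198–315), and the strap looks square to the tool. I'll measure it to see whether it follows.

```bash
cat > end.py <<'E'
from mv import *
def end(a,b,z=.063):
    s=cams.snapshot("wrist"); P=onz(s,[a,b],z); m=P.mean(0)
    print("end corners",P.round(4).tolist(),"width",np.linalg.norm(P[1]-P[0]).round(4),"mid",m.round(4),"yaw",np.arctan2(-(P[0]-P[1])[0],(P[0]-P[1])[1]).round(4))
    o=sensors.get_obs(); print("tcp-end",np.linalg.norm(o["tool_pos"][:2]-m[:2]).round(4)); return m
E
python3 -c "
from end import *
end([198,74.5],[315,74.5])"
```

```text
end corners [[0.5729, -0.2053, 0.063], [0.582, -0.1457, 0.063]] width 0.0603 mid [ 0.5775 -0.1755  0.063 ] yaw 2.9892
tcp-end 0.0956
```

Request:
move_arm(
  commands=[
    [0,0.4,0,0.04,0,0,0],
    [0,1.0,0,0.05,0,0,0],
    [0,1.7,0,0.05,0,0,0],
    [0,2.5,0,0.05,0,0,0],
    [0,3.3,0,0.05,0,0,0],
    [0,4.1,0,0.05,0,0,0],
    [0,4.9,0,0.05,0,0,0],
    [0,5.7,0,0.05,0,0,0],
  ],
)

```text
clock: 7.55
tool_pos: [0.6172, -0.1802, 0.0633]
orientation: [-180.0, 0.4, 171.3]
force: [4.2, 0.8, 8.0]
opening: 0.0003
```

```bash
python3 -c "
from mv import *
to([.694,-.193,.063],171.15)
s=cams.snapshot('wrist'); crop(s,'w3',0,0,512,384,1)
"
```

```text
shift cm [-7.79 -0.1   0.09] rot [-0.0002  0.0069  0.0025] | now [ 0.6172 -0.1802  0.0633] [-179.99    0.4   171.3 ] F [4.18 0.82 8.04] t 7.55
```

View pics/w3.png

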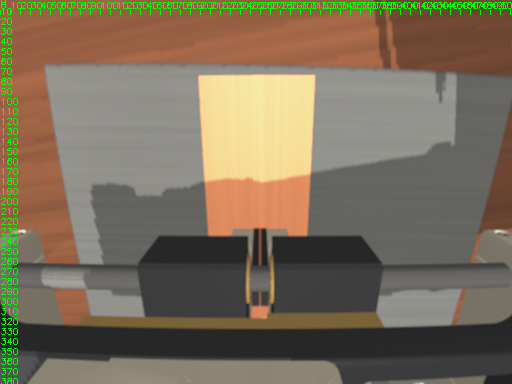

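The strap's end stays at row 74, so there is no slip. The slab's front edge is at about row 68, just beyond it. I'll measure that gap.

```bash
python3 -c "
from end import *
m=end([198,74.5],[315,74.5])
s=cams.snapshot('wrist'); E=onz(s,[[47,65],[257,68]],.06); print(E, (m-E[1])[:2]@[.984,-.176])"
```

```text
end corners [[0.5169, -0.1966, 0.063], [0.5261, -0.137, 0.063]] width 0.0603 mid [ 0.5215 -0.1668  0.063 ] yaw 2.9894
tcp-end 0.0956
[[ 0.4977058  -0.27667231  0.06      ]
 [ 0.51825385 -0.16604608  0.06      ]] 0.0033208356822085603
```

Request:
move_arm(
  commands=[
    [0,0.8,0,0.01,0,0,0],
    [0,1.6,0,0.01,0,0,0],
    [0,2.5,0,0.01,0,0,0],
    [0,3.4,0,0.01,0,0,0],
    [0,4.3,0,0.01,0,0,0],
    [0,5.1,0,0.01,0,0,0],
    [0,5.7,0,0.01,0,0,0],
    [0,6.0,0,0.01,0,0,0],
  ],
)

```text
clock: 8.7
tool_pos: [0.5582, -0.171, 0.0633]
orientation: [180.0, 0.4, 171.3]
force: [3.8, -0.8, 8.6]
opening: 0.0003
```

```bash
python3 -c "
from mv import *
to([.694,-.193,.063],171.15)
s=cams.snapshot('wrist'); crop(s,'w4',0,0,512,384,1)
"
```

```text
shift cm [-13.76  -0.13   0.13] rot [0.     0.0075 0.0027] | now [ 0.5582 -0.171   0.0633] [180.     0.43 171.3 ] F [ 3.8  -0.79  8.61] t 8.7
```

View pics/w4.png

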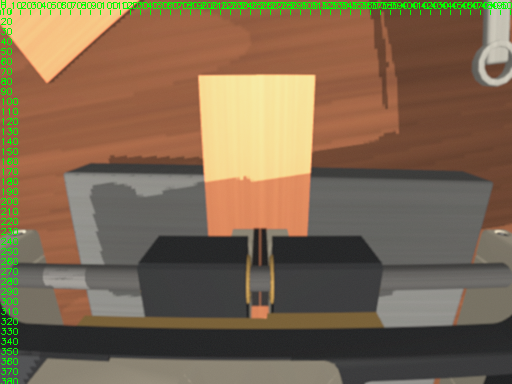

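The strap's end is at row 74 and the slab's edge is at about row 177, so it overhangs well. I'll lift off, then go to the grasp.

Request:
move_arm(
  commands=[
    [0,0,0,-0.2,0,0,0],
    [0,0,0,-0.6,0,0,0],
    [0,0,0,-1.5,0,0,0],
    [2,0,0,-2.8,0,0,0],
    [5,0,0,-4.0,0,0,0],
    [8.7,0.5,0,-4.5,0,0,0],
    [8.7,1.5,0,-4.5,0,0,0],
    [8.7,3,0,-4.5,0,0,0],
  ],
)

```text
clock: 9.75
tool_pos: [0.5238, -0.1659, 0.1053]
orientation: [180.0, -0.0, 171.2]
force: [-0.2, -0.2, 0.6]
opening: 0.045
```

Run:
```python
from fit import *
T=cams.snapshot("top");C=cams.snapshot("scene");W=cams.snapshot("wrist")
crop(T,"t5",235,110,100,90,6);crop(C,"c5",130,120,160,140,4);crop(W,"w5",0,0,512,384,1)
print(sensors.get_obs()["tool_pos"],sensors.get_obs()["orientation"],sensors.get_obs()["force"],sensors.get_obs()["opening"])
```

```text
[ 0.52376503 -0.16595699  0.10564888] [-1.79999600e+02 -3.69501821e-02  1.71227302e+02] [ 0.50380798 -0.83445593 -0.02905078] 0.05673156287620434
```

View pics/w5.png

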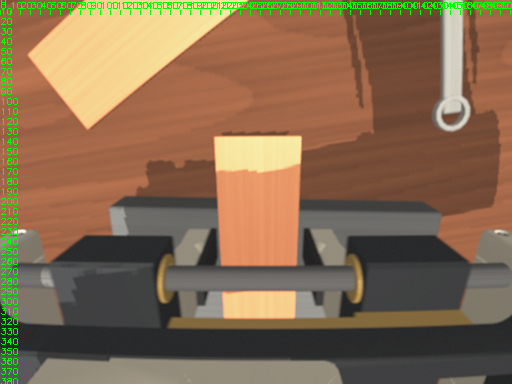

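View pics/c5.png

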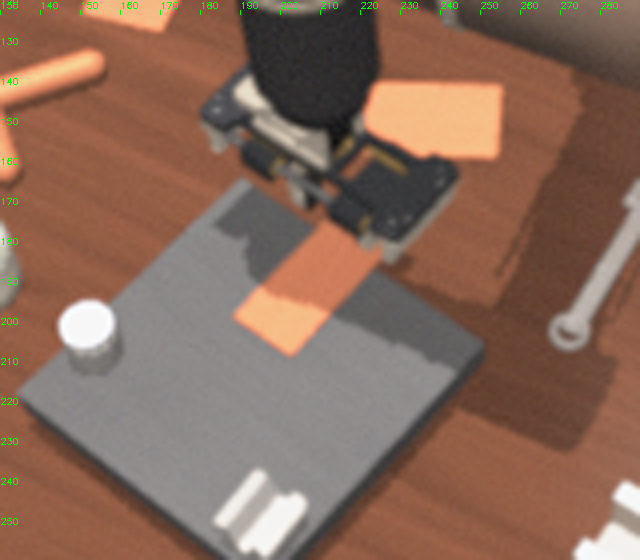

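The strap hangs over the edge with its end at row 136 (columns 214–301 in the wrist view). The fingers are still opening.

Run:
```python
from end import *
m=end([214,136.5],[301,136.5])
o=sensors.get_obs(); R=Ro.from_euler("xyz",o["orientation"],degrees=True)
d=R.inv().apply(m-o["tool_pos"])*100; print("end in tool, cm",d)
```

```text
end corners [[0.4605, -0.1877, 0.063], [0.4696, -0.1282, 0.063]] width 0.0602 mid [ 0.4651 -0.158   0.063 ] yaw 2.9887
tcp-end 0.06
end in tool, cm [ 6.00210218 -0.11337737  4.2782299 ]
```

Request:
move_arm(
  commands=[
    [8.7,1.2,-0.05,0,0,0,0],
    [8.7,2.4,-0.1,0,0,0,0],
    [8.7,3.3,-0.1,0,0,0,0],
    [8.7,3.5,-0.1,0,0,0,0],
    [8.7,3.5,-0.1,0,0,0,0],
    [8.7,3.5,-0.1,0.5,0,0,0],
    [8.7,3.5,-0.1,1.2,0,0,0],
    [8.7,3.5,-0.1,2.0,0,0,0],
  ],
)

```text
clock: 10.95
tool_pos: [0.4903, -0.1617, 0.085]
orientation: [-180.0, -0.0, 171.2]
force: [-0.2, 0.2, 0.6]
opening: 0.0875
```

Run:
```python
from mv import *
W=cams.snapshot("wrist");crop(W,"w6",0,0,512,384,1)
o=sensors.get_obs();print(o["tool_pos"],o["opening"],o["force"])
```

```text
[ 0.48961222 -0.16167898  0.08390794] 0.08709741087688394 [-2.12763239 -0.24885922 -0.57026772]
```

View pics/w6.png

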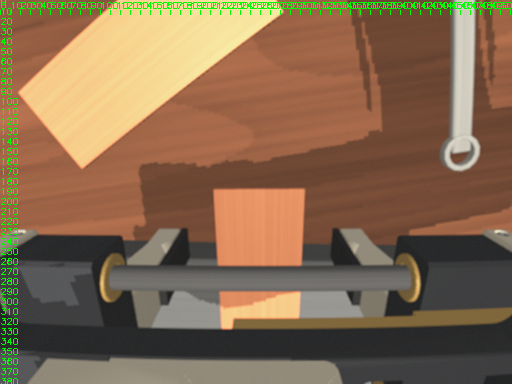

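The fingers are fully open and straddle the strap evenly, with inner faces at about columns 187 and 333 and the strap at 213–304. I'll go down and close.

Request:
move_arm(
  commands=[
    [8.7,0,0,0.8,0,0,0],
    [8.7,0,0,1.7,0,0,0],
    [8.7,0,0,2.6,0,0,0],
    [8.7,0,0,3.4,0,0,0],
    [8.7,0,0,4.0,0,0,0],
    [8.7,0,0,4.2,0,0,0],
    [8.7,0,0,4.2,0,0,0],
    [8.7,0,0,4.2,0,0,0],
  ],
)

```text
clock: 12.0
tool_pos: [0.4906, -0.1617, 0.044]
orientation: [180.0, 0.0, 171.2]
force: [0.3, -0.6, -0.0]
opening: 0.0869
```

Request:
move_arm(
  commands=[
    [7.5,0,0,0,0,0,0],
    [7,0,0,0,0,0,0],
    [6.5,0,0,0,0,0,0],
    [6,0,0,0,0,0,0],
    [5,0,0,0,0,0,0],
    [5,0,0,0,0,0,0],
    [5,0,0,0,0,0,0],
    [5,0,0,0,0,0,0],
  ],
)

```text
clock: 13.0
tool_pos: [0.4903, -0.1617, 0.0438]
orientation: [-180.0, -0.0, 171.2]
force: [0.1, -0.8, 1.3]
opening: 0.0588
```

Run:
```python
from mv import *
W=cams.snapshot("wrist");crop(W,"w7",0,0,512,384,1)
o=sensors.get_obs();print(o["tool_pos"],o["orientation"],o["opening"],o["force"])
```

```text
[ 0.4903273  -0.16174803  0.04377199] [-1.79999303e+02 -1.45957181e-03  1.71218814e+02] 0.05903291557132037 [ 0.0151995  -0.55355215  0.21114903]
```

View pics/w7.png

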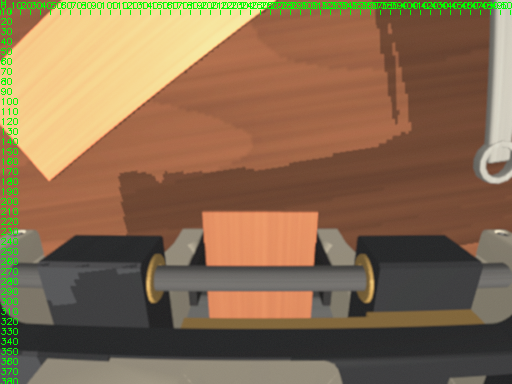

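The opening stopped at 59 mm on the strap, whose end is at row 211 (columns 203–318). I'll lift gently and check for droop.

Request:
move_arm(
  commands=[
    [5,0,0,-0.1,0,0,0],
    [5,0,0,-0.3,0,0,0],
    [5,0,0,-0.6,0,0,0],
    [5,0,0,-1.0,0,0,0],
    [5,0,0,-1.6,0,0,0],
    [5,0,0,-2.3,0,0,0],
    [5,0,0,-3.0,0,0,0],
    [5,0,0,-3.8,0,0,0],
  ],
)

```text
clock: 14.05
tool_pos: [0.4903, -0.1617, 0.0823]
orientation: [180.0, 0.0, 171.2]
force: [-0.7, 0.4, -2.1]
opening: 0.0587
```

Run:
```python
from mv import *
W=cams.snapshot("wrist");crop(W,"w8",0,0,512,384,1)
crop(cams.snapshot("scene"),"c8",130,120,160,140,4)
o=sensors.get_obs();print(o["tool_pos"],o["orientation"],o["opening"],o["force"],o["moment"])
```

```text
[ 0.49108946 -0.16175619  0.08290966] [1.79987940e+02 1.08388886e-01 1.71235218e+02] 0.058846262128621124 [-0.12956434 -0.98071059 -1.68932753] [-0.00554764 -0.00240957  0.02640076]
```

View pics/c8.png

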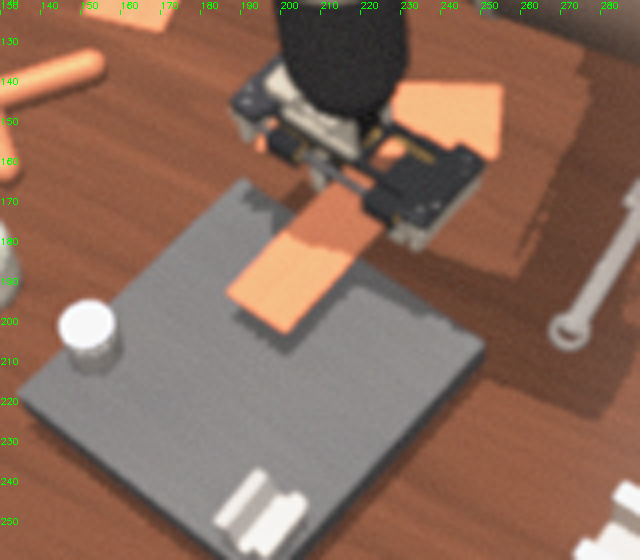

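View pics/w8.png

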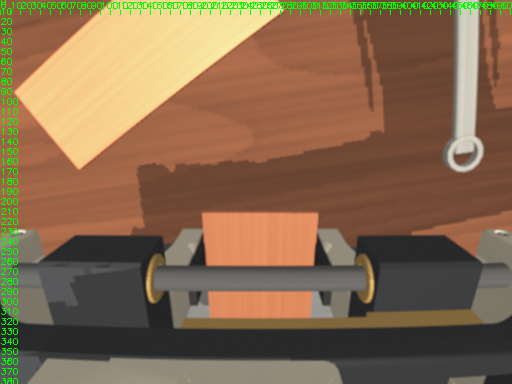

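Run:
```python
from mv import *
C=cams.snapshot("scene"); o=sensors.get_obs(); print(o["force"],o["moment"])
a=np.deg2rad(-8.77); u=np.array([np.cos(a),np.sin(a),0]); v=np.array([-u[1],u[0],0])
for dz in(0,-.005,-.01,-.02):
    F=np.array([*o["tool_pos"][:2],o["tool_pos"][2]+.019])+u*.135+[0,0,dz]
    print(dz,proj(C,[F-v*.03,F+v*.03]).round(1).tolist())
```

```text
[ 0.07410879  0.34213445 -1.41526918] [-0.00051899  0.03877836 -0.03443881]
0 [[185.3, 192.7], [200.1, 202.7]]
-0.005 [[185.6, 193.5], [200.2, 203.5]]
-0.01 [[185.8, 194.3], [200.4, 204.3]]
-0.02 [[186.2, 196.0], [200.8, 206.0]]
```

Droop is under about 3 mm. Now I'll carry the strap to the stand.

```bash
python3 -c "
from end import *
to([.581,.1816,.13],175.2)
o=sensors.get_obs(); m=end([202.5,212],[318.5,212],o['tool_pos'][2]+.0205); print(m)"
```

```text
shift cm [-3.69 35.31 -4.75] rot [ 0.0002  0.0012 -0.0694] | now [ 0.4907 -0.1617  0.0824] [1.7999e+02 7.0000e-02 1.7122e+02] F [ 0.07  0.34 -1.42] t 14.2
end corners [[0.4589, -0.1861, 0.1029], [0.4679, -0.1272, 0.1029]] width 0.0595 mid [ 0.4634 -0.1567  0.1029] yaw 2.9884
tcp-end 0.0275
[ 0.4633935  -0.15666269  0.10286347]
```

Request:
move_arm(
  commands=[
    [5,0,0.5,-0.8,0,0,0],
    [5,0,1.5,-2,0,0,0],
    [5,-0.2,3.2,-3.2,0,0,-0.01],
    [5,-0.5,5.6,-4.2,0,0,-0.02],
    [5,-0.9,8.4,-4.8,0,0,-0.03],
    [5,-1.2,11.4,-4.8,0,0,-0.04],
    [5,-1.5,14.6,-4.8,0,0,-0.05],
    [5,-1.9,17.8,-4.8,0,0,-0.06],
  ],
)

```text
clock: 15.25
tool_pos: [0.5367, 0.0136, 0.1308]
orientation: [180.0, 0.1, 174.7]
force: [1.2, -0.9, -2.7]
opening: 0.0587
```

```bash
python3 -c "
from end import *
to([.5825,.1815,.13],175.2)"
```

```text
shift cm [-3.02 17.14  0.09] rot [ 0.0005  0.0011 -0.0079] | now [0.5367 0.0136 0.1308] [1.7997e+02 6.0000e-02 1.7475e+02] F [ 1.24 -0.87 -2.66] t 15.25
```

Request:
move_arm(
  commands=[
    [5,-0.5,3.0,0,0,0,-0.003],
    [5,-1.0,5.9,0,0,0,-0.008],
    [5,-1.5,8.7,0,0,0,-0.008],
    [5,-2.0,11.3,0,0,0,-0.008],
    [5,-2.4,13.6,0,0,0,-0.008],
    [5,-2.7,15.5,0,0,0,-0.008],
    [5,-2.9,16.7,0,0,0,-0.008],
    [5,-3.0,17.1,0,0,0,-0.008],
  ],
)

```text
clock: 16.25
tool_pos: [0.5821, 0.1792, 0.1296]
orientation: [-180.0, -0.0, 175.1]
force: [-0.5, -0.1, -1.7]
opening: 0.059
```

Run:
```python
from end import *
to([.5825,.1815,.13],175.2)
crop(cams.snapshot("wrist"),"w9",0,0,512,384,1)
crop(cams.snapshot("scene"),"c9",220,170,150,130,4)
crop(cams.snapshot("top"),"t9",170,110,100,90,6)
```

```text
shift cm [-0.02  0.23 -0.04] rot [-0.0002 -0.0003 -0.0012] | now [0.5821 0.1792 0.1296] [-1.7999e+02 -2.0000e-02  1.7513e+02] F [-0.47 -0.06 -1.69] t 16.25
```

View pics/c9.png

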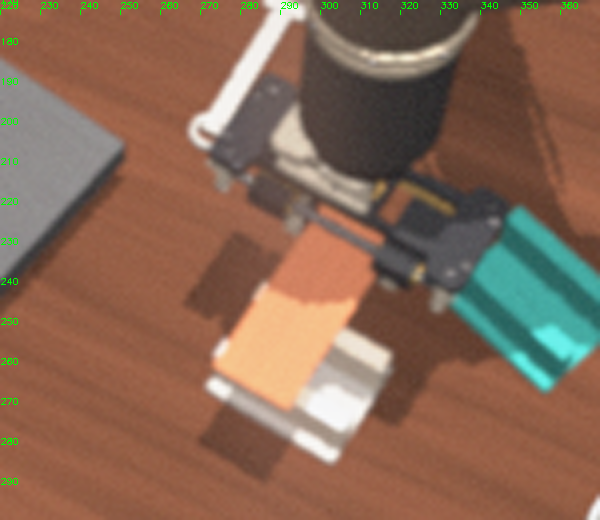

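View pics/t9.png

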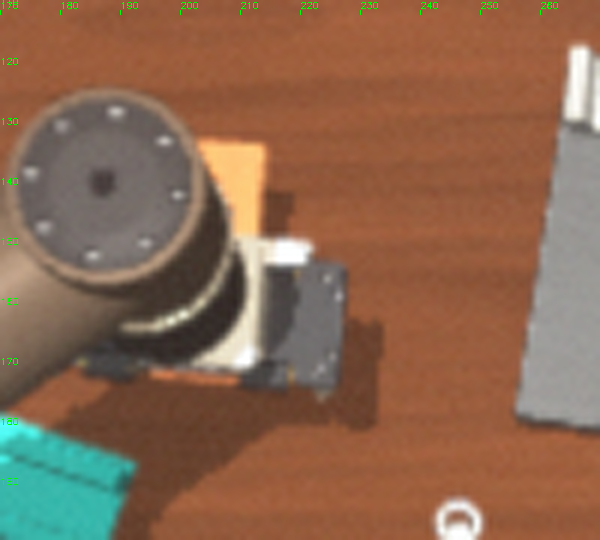

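View pics/w9.png

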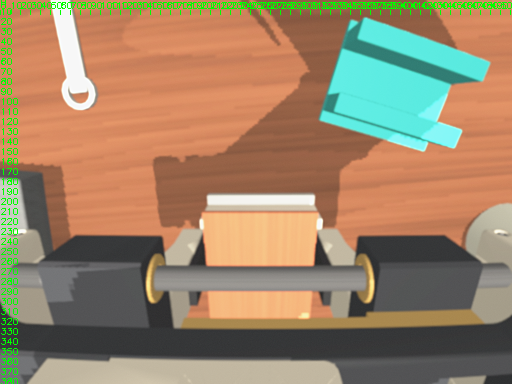

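The wrist view shows a white strip at rows 195–207, just beyond the strap's end at row 211. The turquoise decoy is at (400,80). I'll check the clearance to the decoy and compare the predicted stand with this view.

Run:
```python
from fit import *
T=cams.snapshot("top");C=cams.snapshot("scene");W=cams.snapshot("wrist")
# turquoise mask extents
for n,s in(("T",T),("C",C)):
    h=cv2.cvtColor(s["frame"],cv2.COLOR_RGB2HSV); m=((h[...,0]>75)&(h[...,0]<100)&(h[...,1]>100)).astype(np.uint8)
    c=max(cv2.findContours(m,0,1)[0],key=cv2.contourArea); b=cv2.boxPoints(cv2.minAreaRect(c)); print(n,b.round(1).tolist(),onz(s,b,.05).round(3).tolist())
p=[.636,.177,-.084]; c,si=np.cos(p[2]),np.sin(p[2]); R=np.array([[c,-si,0],[si,c,0],[0,0,1]])
base=np.array([[-.045,-.055,.008],[-.045,.055,.008],[-.036,-.055,.05],[-.036,.055,.05],[-.08,-.03,.13+.02],[-.08,.03,.15]])
im=cv2.cvtColor(W["frame"],cv2.COLOR_RGB2BGR)
q=proj(W,base@R.T+[p[0],p[1],0]);print(q.round(1).tolist())
```

```text
T [[159.60000610351562, 198.1999969482422], [166.39999389648438, 177.8000030517578], [191.89999389648438, 186.3000030517578], [185.10000610351562, 206.6999969482422]] [[0.47, 0.371, 0.05], [0.554, 0.344, 0.05], [0.517, 0.238, 0.05], [0.434, 0.266, 0.05]]
C [[328.79998779296875, 242.8000030517578], [349.20001220703125, 220.5], [377.3999938964844, 246.3000030517578], [356.8999938964844, 268.6000061035156]] [[0.543, 0.243, 0.05], [0.444, 0.268, 0.05], [0.486, 0.377, 0.05], [0.581, 0.35, 0.05]]
[[208.9, 195.5], [316.1, 195.3], [201.6, 219.4], [324.3, 219.2], [207.3, 215.0], [323.6, 214.8]]
```

Run:
```python
from end import *
o=sensors.get_obs(); m=end([202.3,211.7],[318.2,211.7],o['tool_pos'][2]+.0205)
u=np.array([np.cos(-.084),np.sin(-.084),0]); mid=m+.08*u; print("mid",mid)
R=Ro.from_euler("xyz",o["orientation"],degrees=True); print("shift cm",R.inv().apply(np.array([.636,.177,0])-mid)*100)
```

```text
end corners [[0.5517, 0.1516, 0.1503], [0.5568, 0.2108, 0.1503]] width 0.0595 mid [0.5542 0.1812 0.1503] yaw 3.0559
tcp-end 0.0279
mid [0.6339501  0.17449306 0.15033741]
shift cm [-0.18449146  0.26781794 15.03371078]
```

Request:
move_arm(
  commands=[
    [5,-0.1,0.1,0.8,0,0,0],
    [5,-0.2,0.25,2.2,0,0,0],
    [5,-0.2,0.25,3.8,0,0,0],
    [5,-0.2,0.25,5.4,0,0,0],
    [5,-0.2,0.25,6.8,0,0,0],
    [5,-0.2,0.25,7.9,0,0,0],
    [5,-0.2,0.25,8.6,0,0,0],
    [5,-0.2,0.25,8.8,0,0,0],
  ],
)

```text
clock: 17.6
tool_pos: [0.5842, 0.181, 0.0414]
orientation: [-180.0, -0.0, 175.1]
force: [0.2, 0.0, -1.2]
opening: 0.0588
```

Run:
```python
from end import *
to([.584,.1815,.0338],175.2)
crop(cams.snapshot("wrist"),"w10",0,0,512,384,1)
crop(cams.snapshot("scene"),"c10",220,170,150,130,4)
```

```text
shift cm [0.02 0.05 0.76] rot [-0.0003 -0.0003 -0.0014] | now [0.5842 0.181  0.0414] [-1.7998e+02 -2.0000e-02  1.7512e+02] F [ 0.16  0.05 -1.23] t 17.6
```

View pics/c10.png

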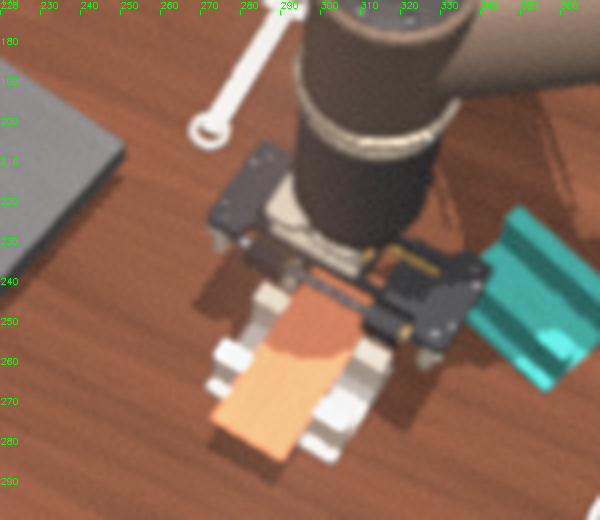

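View pics/w10.png

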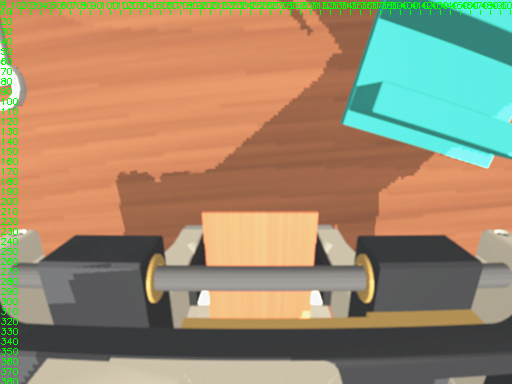

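The strap sits over both strips, with strip ends showing evenly at columns 204 and 316 in the wrist view. I'll lower it onto the strips.

Request:
move_arm(
  commands=[
    [5,0,0.05,0.15,0,0,0],
    [5,0,0.05,0.3,0,0,0],
    [5,0,0.05,0.45,0,0,0],
    [5,0,0.05,0.58,0,0,0],
    [5,0,0.05,0.68,0,0,0],
    [5,0,0.05,0.74,0,0,0],
    [5,0,0.05,0.74,0,0,0],
    [5,0,0.05,0.74,0,0,0],
  ],
)

```text
clock: 18.7
tool_pos: [0.5843, 0.1816, 0.0344]
orientation: [180.0, 0.0, 175.1]
force: [-1.0, 0.2, -0.4]
opening: 0.0589
```

Request:
move_arm(
  commands=[
    [5,0,0,0.02,0,0,0],
    [5,0,0,0.04,0,0,0],
    [5,0,0,0.06,0,0,0],
    [5,0,0,0.07,0,0,0],
    [5,0,0,0.07,0,0,0],
    [5,0,0,0.07,0,0,0],
    [5,0,0,0.07,0,0,0],
    [5,0,0,0.07,0,0,0],
  ],
)

```text
clock: 19.7
tool_pos: [0.5843, 0.1816, 0.0338]
orientation: [180.0, 0.0, 175.1]
force: [-1.3, -0.0, 2.7]
opening: 0.0592
```

Run:
```python
from end import *
to([.584,.1815,.0338],175.2)
S=cams.snapshot("scene"); crop(S,"c11",220,170,150,130,4); crop(cams.snapshot("wrist"),"w11",0,0,512,384,1)
print(sensors.get_obs()["force"])
```

```text
shift cm [ 0.03 -0.01 -0.  ] rot [ 0.      0.0001 -0.0013] | now [0.5843 0.1816 0.0338] [180.     0.   175.12] F [-1.3  -0.    2.67] t 19.7
[-1.9107391  -0.43035264  2.76810064]
```

View pics/c11.png

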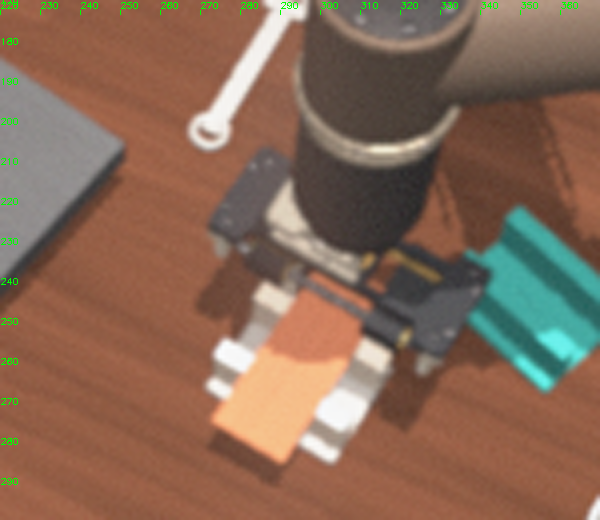

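The strap rests on both strips and the force is +2.7 N up. I'll release it.

Request:
move_arm(
  commands=[
    [6.1,0,0,0,0,0,0],
    [6.5,0,0,0,0,0,0],
    [7,0,0,0,0,0,0],
    [7.6,0,0,0,0,0,0],
    [8.2,0,0,0,0,0,0],
    [8.7,0,0,0,0,0,0],
    [8.7,0,0,0,0,0,0],
    [8.7,0,0,0,0,0,0],
  ],
)

```text
clock: 20.8
tool_pos: [0.5843, 0.1816, 0.0337]
orientation: [180.0, 0.0, 175.1]
force: [-0.0, 0.6, 0.3]
opening: 0.0869
```

Run:
```python
from end import *
to([.584,.1815,.0338],175.2)
crop(cams.snapshot("wrist"),"w12",0,0,512,384,1)
print(sensors.get_obs()["opening"])
```

```text
shift cm [ 0.03 -0.01 -0.01] rot [ 0.      0.     -0.0014] | now [0.5843 0.1816 0.0337] [180.     0.   175.12] F [-0.03  0.58  0.3 ] t 20.8
0.08694796303867904
```

View pics/w12.png

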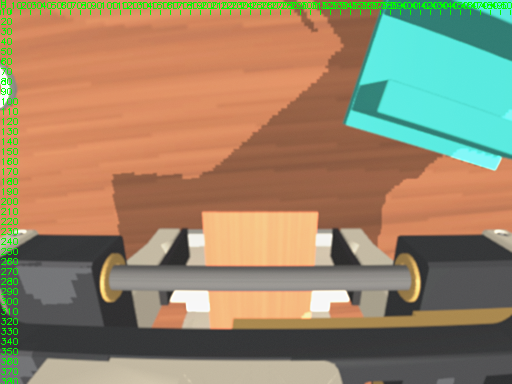

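The fingers are clear of both edges of the strap, which is at columns 203–318. I'll go straight up, then back off so the overhead camera can see.

Request:
move_arm(
  commands=[
    [8.7,0,0,-0.8,0,0,0],
    [8.7,0,0,-2.0,0,0,0],
    [8.7,0,0,-4,0,0,0],
    [8.7,0,0,-6.5,0,0,0],
    [8.7,0,0,-9,0,0,0],
    [8.7,0,0,-12,0,0,0],
    [8.7,1,0,-14.5,0,0,0],
    [8.7,3,0,-16,0,0,0],
  ],
)

```text
clock: 21.85
tool_pos: [0.555, 0.1844, 0.1961]
orientation: [179.9, 0.1, 175.1]
force: [-0.4, 0.4, -0.4]
opening: 0.0867
```

Request:
move_arm(
  commands=[
    [8.7,2,-3,0,0,0,0],
    [8.7,4,-7,0,0,0,0],
    [8.7,6,-11,0,0,0,0],
    [8.7,8,-15,0,0,0,0],
    [8.7,8,-19,0,0,0,0],
    [8.7,8,-21,0,0,0,0],
    [8.7,8,-21,0,0,0,0],
    [8.7,8,-21,0,0,0,0],
  ],
)

```text
clock: 22.85
tool_pos: [0.4571, -0.018, 0.1943]
orientation: [180.0, 0.1, 175.1]
force: [1.1, -0.2, -0.8]
opening: 0.0865
```

Run:
```python
from end import *
print(sensors.get_obs()["tool_pos"])
crop(cams.snapshot("scene"),"c13",120,150,210,145,3)
crop(cams.snapshot("top"),"t13",185,110,150,85,5)
```

```text
[ 0.45710209 -0.01801963  0.1942768 ]
```

View pics/c13.png

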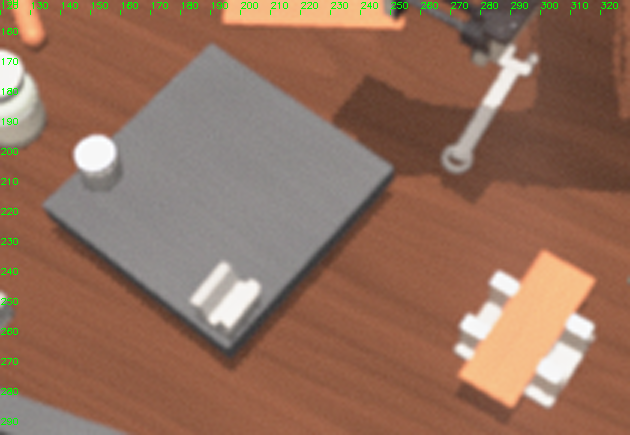

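View pics/t13.png

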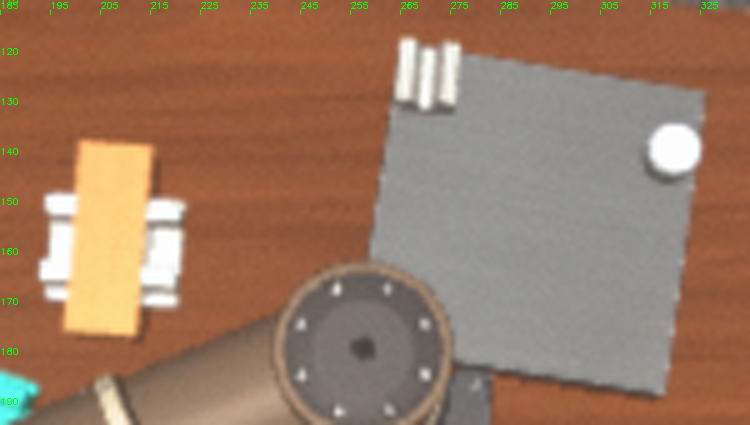

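The strap lies across both strips, and the tin and V-block look unmoved in both views. I'll fit the strap's final pose and compare it with the stand's.

Run:
```python
from fit import *
T=cams.snapshot("top");C=cams.snapshot("scene")
S={}
for n,s in(("T",T),("C",C)):
    h=cv2.cvtColor(s["frame"],cv2.COLOR_RGB2HSV).astype(float)
    m=np.clip((h[...,1]-15)/90.,0,1)*np.clip((h[...,2]-185)/50,0,1); S[n]=m
v={"both":[(T,S["T"],(192,133,30,48)),(C,S["C"],(267,228,58,65))]}
v["top"]=v["both"][:1];v["scene"]=v["both"][1:]
ref={"both":(.6355,.1766,-.082),"top":(.6371,.1781,-.083),"scene":(.6346,.1756,-.0898)}
for k in v:
    p,f=fit(v[k],OBJ["strap"],[.636,.177,-.085],.05); r=ref[k]; d=np.array(p[:2])-r[:2]; c,s=np.cos(r[2]),np.sin(r[2])
    print(k,np.round(p,4),"cost",round(f,1),"in stand mm",np.round(1000*np.array([c*d[0]+s*d[1],-s*d[0]+c*d[1]]),1),"dyaw deg",round(np.degrees(p[2]-r[2]),2))
print(sensors.get_obs()["clock"],sensors.get_obs()["force"])
```

```text
both [ 0.637   0.1781 -0.0869] cost 33.6 in stand mm [1.4 1.6] dyaw deg -0.28
top [ 0.6386  0.1793 -0.0828] cost 6.3 in stand mm [1.3 1.3] dyaw deg 0.01
scene [ 0.6364  0.1774 -0.0874] cost 12.1 in stand mm [1.6 1.9] dyaw deg 0.14
23.05 [ 0.82809582  0.55293856 -0.43001909]
```

Centred to within 2 mm and square to within 0.3°. I'll hand it in.

```bash
python3 -c "
from plant import job
print(job.close_job())"
```

```text
the job is handed in; nothing more can be done
None
```

The strap is lying flat across both firebrick strips of the stand. I handed the job in at about 23 s on the robot's clock; no verdict was reported.

- **Slide:** I pressed the strap with the shut fingers, with readings of 5 to 9 N, and slid it about 14 cm towards the robot. It did not slip under the fingers, and its near end finished about 57 mm over the slab's front edge.
- **Pick-up:** I gripped that end across its 60 mm width and lifted it. The scene camera showed about 3 mm of droop or less.
- **Placing:** I lowered it onto the strips until the force read 2.7 N, let go and backed the gripper clear.
- **Final checks:** The strap's fitted pose is about 1.5 mm off the stand's centre in x and y, and square to it within 0.3°. Fits from the top view alone, the scene view alone and both together all gave offsets under 2 mm. Absolute positions from the two cameras differ by about 2 mm, which is within the stated calibration.
- **Other objects:** The tin, V-block and wrench looked unmoved in the last pictures. I did not measure the other bystanders again, but the arm never went near them.

No check failed.

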